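# Spring the service cover of an amplifier with a release dowel

## Task

Take the orange-handled dowel from its wooden block and push it gently through the yellow-framed hole in the amplifier's rear panel, just far enough that the spring catch lets the side cover jump ajar. Then stand the dowel back in its block, fully down, and fold the cover out and down as far as it goes. Use only light force, and leave everything else on the bench where it is.

Things in the scene. Friction and masses are not known exactly. Their poses are not given: they have to be found in the camera images.
- amp: Small black audio amplifier, fixed, standing on its face in a wooden cradle, rear panel up: 90 (x) x 200 (y) x 180 mm high with the cradle. Origin: on the bench under its middle; z up, x towards the side with the aluminium cover (away from the robot, turned by up to 0.3 rad).
- release_hole (a point): Middle of the 13 mm round hole in the rear panel, at the panel's upper face: 180 mm above the bench, at x = 18, y = 45 mm in the amp's frame; framed by a yellow square of 26 mm. The panel is 6 mm thick. Below the hole, on its axis, waits the 11 mm brass head of the spring catch, which is pushed straight down.
- catch: Spring catch's carriage inside the amp; origin 60 mm under the hole at rest. The depth of its head differs and is not measured: anywhere 8 to 30 mm below the panel's upper face. It takes 6 N to start and 9 N at 6 mm of travel, where it frees the cover (plus up to 2 N of rubbing), stops dead at 9 mm, and is spoilt by more than 20 N. It springs back by itself; the cover moves only once freed.
- cover (a joint): Aluminium side cover, 190 (y) x 121 high x 3 mm, on the amp's +x side. 0 = shut (upright, held by the catch), grows as it folds out and down, 1.5 = fully open (level, at its stop). Hinge line along the amp's y axis at x = 47, z = 47 mm in its frame. Freed, a spring pushes it ajar to about 0.4; beyond, its damped hinge (0.15 Nm, 0.2 Nm s/rad) stays where left. Over 25 N bends it.
- cover_edge (a point): Point on the cover's free edge (upper edge when shut), 121 mm from the hinge line, at y = -20 mm in the amp's frame. The amp is open behind the cover. In the gap behind the ajar cover stand a spring popper (12 mm rod) at y = -80 mm and the cover's lug at y = +55 to +80 mm (amp frame): from y = -65 to +45 mm the gap is free.
- dowel: Dowel: a wooden rod, 10 mm thick and 50 mm long with a 7 mm nose over its last 4 mm, below a round orange handle 22 mm thick and 60 mm long; 35 g. Origin: middle of the rod's tip; z towards the handle. The handle's underside is 50 mm above the tip, its top 110 mm. At the start it stands in the block with the handle's underside resting on the block's top.
- dowel_grip (a point): Point on the dowel's axis, 85 mm above its tip, where the handle can be gripped from above.
- dowel_block: Dark wooden block, fixed, 60 x 60 x 56 mm high, with an upright 14 mm hole through its middle in which the dowel stands. Origin: on the bench under its middle.
- wire_spool: Bystander: small black spool of copper wire, 60 mm wide, 48 mm high. Origin: middle of its underside.
- screw_jar: Bystander: glass jar, 52 mm wide, 60 mm high. Origin: middle of its underside.
- flux_tin: Bystander: blue tin, 60 mm wide, 30 mm high. Origin: middle of its underside.
- screwdriver: Bystander: red screwdriver lying on the bench, 200 mm long. Origin: under its middle.
- pliers: Bystander: pliers with orange and yellow legs lying on the bench, 170 mm long, 60 mm wide. Origin: near the pivot.
- control_knob: Bystander: loose aluminium knob, 38 mm wide, 18 mm high. Origin: middle of its underside.
There are look-alikes about, which are no part of the job. Leave any purple look-alike of the dowel_block alone.

How it is judged:
By the outcome, as a careful person would: the job done as asked, in the order asked, and still so for the second after the job is handed in, with the robot touching nothing.
It also fails if it takes over 72 s, if anything falls off the work surface, if the arm or the gripper's body presses on something with over 40 N, if the wrist force passes 120 N, or if a joint passes its speed limit or range.

## Robot

A 7-joint arm with a two-finger parallel gripper is mounted at the origin on the work surface. World frame = base frame: x ahead of the robot, y to its left, z up, the work surface at z = 0. Lengths are in mm, angles in rad, forces in N, time in s.
With the tool pointing down it reaches from about 400 to 875 mm from the base axis. Payload 6.5 kg.
Tool frame: the origin (TCP) lies midway between the tips of the shut fingers; the grasp point (between the pads) lies 19 mm behind it; z points along the fingers, y is the line along which they close (so a half turn about z gives the same grasp; the last joint's range is limited). The gripper opens to 85 mm and grips with 20 to 120 N. Pads are 22 mm wide; open, the fingers measure 114 mm over their backs; the gripper's body (76 mm by 85 mm) begins 54 mm behind the grasp point. The pads swing forward as they close: fully open they stand 13 mm farther back than shut.
Start: joints at [1.113, 0.536, -0.004, 1.538, 0.003, 1.067, -0.071], TCP at [248.199, -600.739, 231.29] pointing down, gripper open.
Joint ranges: [-2.7, 2.7], [-0.37, 2.16], [-1.27, 1.26], [0.24, 2.4], [-1.31, 4.45], [0.19, 1.91], [-2.76, 2.76]. Speed limits (rad/s): [2.39, 2.39, 3.14, 3.14, 3.14, 3.14, 3.14].

## Interface

Orientations are given as a unit quaternion [w, x, y, z].
In Python, from plant import robot gives the robot as it stands.
- The arm moves only by the shell command python3 -m crank 'ROWS' [OPENING] [FORCE]. ROWS is a JSON object of lists of equal length, an entry for each row: "delta_pos": the shift along the world's x, y, z in units of 25 mm (1.0 is 25 mm), a list of three; "angular": the turn, a rotation vector about the world's x, y, z in units of 6 degrees (1.0 is 6 degrees), a list of three. A call has 1 to 8 rows; each row shifts and turns the commanded pose from where the row before left it; what a row does not reach is not made up. A row lasts 1/12 s, in which the tool goes at most 41.7 mm and 7.16 degrees, less where a joint would pass 70% of its speed; a pose out of reach is approached as far as the arm can. A call is refused whole if a number of a shift passes 1 or a number of a turn 1, either way. A call with a gripper value outside its range is refused whole. OPENING is the finger opening in mm, from 0 to 85.4, set as the call begins (- or left out, the last holds). The fingers move at their own pace and stop on an object; FORCE is the grip in N (left out, the last holds). Time passes only in rows, so rows that do not move let the fingers close. It gives the time, the measured TCP pose, the force, the opening and the grip force at its end, in the units of the state.
- robot.sense(): the state, without advancing time (a new reading comes with each control period).
- robot.snapshot(name): name is "side" or "top" or "wrist"; returns a dict with "image" (384x512x3 uint8, red, green, blue), "fx", "fy", "cx", "cy" (pixels), "rvec" (rotation vector, rad) and "tvec" (3), from world to camera coordinates, as OpenCV has them. Camera axes: x right, y down, z forward; pixel columns grow to the right and rows downward; lengths in mm; the calibration is good to about 2 mm. A picture is of the moment at which its call begins. There is no depth.
- robot.sign_off(): hands the job in; it is judged then, once.
Trained networks look in a picture, given as the dict that the camera call returned (one of the last four; its "shot" number tells which), for a name from the list of things; names that differ only in an ending like _2 or _b are one class to them, and where a whole thing is asked for, a point or a joint stands for the part that bears it (a point fixed in the world has none). Each returns a list of dicts, best first, with "confidence" (0 to 1); they miss things now and then, are a little off and sometimes report something else, mostly with a low value. They report only what shows in the picture. A call takes as long as a camera call. They do not tell look-alikes from the thing itself.
- robot.look_for(picture, thing): "point" ([x, y, z] in mm, in the coordinates of the camera as it stood for that picture, good to about 4 mm: the middle of the surface that is visible of it).
- robot.masks_of(picture, thing): "mask" (384x512 bool, what is visible of it).
- robot.pinpoint(picture, thing): "point" ([x, y, z] in mm, in the coordinates of the camera as it stood for that picture, good to about 4 mm: a listed point, or the origin of a listed thing).
The state is a dict: "clock": time; "joints": joint angles; "dq": joint speeds; "joint_torque": joint torques, N m; "tool_pos": TCP position; "eef_rot": TCP orientation; "contact_force": force on the tool from outside, world axes, zero at the start; "torque": the same for the moment, N m; "finger_gap": finger opening in mm; "grasp_force": force on a finger pad.
Only numpy, scipy, OpenCV 4.12 (cv2) and the standard library are available. Lean on these libraries where they do the work, as an engineer would, in place of code of your own. Each camera call takes 0.05 s, during which the arm holds its last target. There are 200 camera calls.

## Working session

There is one attempt and no reset: what is moved stays moved. The work goes in short steps, Python scripts to look and compute and a shell command to move; the robot and the scene stay as the last step left them, time stands still between calls to the robot, and variables do not carry over. Pictures are saved under pics/ and viewed, at most 11 in all, crops included, and the job is handed in when it is done.

```bash
mkdir -p pics; cat > h.py <<'E'
import numpy as np, cv2
from plant import robot
def w(pic,p):
    R=cv2.Rodrigues(np.array(pic["rvec"],float))[0]; return R.T@(np.array(p,float)-np.array(pic["tvec"],float).ravel())
def px(pic,P):
    R=cv2.Rodrigues(np.array(pic["rvec"],float))[0]; c=R@np.array(P,float)+np.array(pic["tvec"],float).ravel()
    return np.array([pic["fx"]*c[0]/c[2]+pic["cx"],pic["fy"]*c[1]/c[2]+pic["cy"]])
def ray(pic,uv,z):
    R=cv2.Rodrigues(np.array(pic["rvec"],float))[0]; t=np.array(pic["tvec"],float).ravel()
    o=-R.T@t; d=R.T@np.array([(uv[0]-pic["cx"])/pic["fx"],(uv[1]-pic["cy"])/pic["fy"],1]); return o+d*(z-o[2])/d[2]
def save(pic,n,crop=None,s=1):
    im=pic["image"][:,:,::-1]
    if crop: im=im[crop[1]:crop[3],crop[0]:crop[2]]
    cv2.imwrite("pics/"+n,cv2.resize(im,None,fx=s,fy=s,interpolation=cv2.INTER_CUBIC))
E
python3 - <<'E'
from h import *
print(robot.sense())
ps={n:robot.snapshot(n) for n in("side","top")}
for n,p in ps.items():
    for t in("amp","release_hole","cover_edge","dowel","dowel_grip","dowel_block","wire_spool","screw_jar","flux_tin","screwdriver","pliers","control_knob"):
        print(n,t,[(round(d["confidence"],2),w(p,d["point"]).round().tolist(),px(p,w(p,d["point"])).round().tolist()) for d in robot.pinpoint(p,t)[:3]])
cv2.imwrite("pics/a.png",np.vstack([cv2.resize(ps["top"]["image"][:,:,::-1],(400,300)),cv2.resize(ps["side"]["image"][:,:,::-1],(400,300))]))
save(ps["top"],"top.png",None,1.5);save(ps["side"],"side.png",None,1.5)
E
```

```text
{'clock': 0.0, 'joints': array([ 1.11281301,  0.53719487, -0.00443539,  1.53885051,  0.00260505,
        1.06732327, -0.07121367]), 'dq': array([-8.33800419e-04, -9.08721849e-04, -5.22975748e-05,  1.22463799e-03,
        2.11198527e-03, -2.23105830e-03,  1.01193861e-03]), 'joint_torque': array([ 8.11283480e-04, -5.83419728e+01,  1.04902994e+00, -2.59114999e+01,
        1.24811838e-02,  9.35958757e-03, -1.57044826e-05]), 'tool_pos': array([ 247.93257136, -600.17348791,  230.40335127]), 'eef_rot': array([-8.52428589e-04,  9.80868488e-01,  1.94669529e-01, -2.38400356e-04]), 'contact_force': array([-0.03624305,  0.27022674,  0.59328877]), 'torque': array([-0.02251082, -0.02948296, -0.0362806 ]), 'grasp_force': 0.0, 'finger_gap': 85.56540460478803}
side amp [(0.76, [453.0, 221.0, 5.0], [265.0, 279.0])]
side release_hole [(0.73, [474.0, 266.0, 180.0], [252.0, 242.0])]
side cover_edge [(0.5, [418.0, 424.0, -1.0], [255.0, 350.0]), (0.25, [476.0, 267.0, 179.0], [251.0, 243.0])]
side dowel [(0.66, [469.0, -165.0, 9.0], [291.0, 192.0])]
side dowel_grip [(0.56, [468.0, -166.0, 90.0], [293.0, 172
[... 793 characters left out ...]
.0, 5.0], [300.0, 229.0])]
top dowel_grip [(0.37, [466.0, -169.0, 92.0], [305.0, 228.0])]
top dowel_block [(0.91, [353.0, -232.0, 0.0], [322.0, 266.0]), (0.89, [579.0, -137.0, -4.0], [290.0, 196.0]), (0.8, [470.0, -165.0, -5.0], [300.0, 229.0])]
top wire_spool [(0.59, [620.0, 449.0, -1.0], [110.0, 186.0])]
top screw_jar [(0.75, [600.0, -445.0, 4.0], [385.0, 188.0])]
top flux_tin [(0.71, [711.0, 4.0, 4.0], [246.0, 157.0])]
top screwdriver [(0.7, [413.0, 423.0, -1.0], [115.0, 249.0])]
top pliers [(0.94, [432.0, -476.0, 5.0], [399.0, 240.0]), (0.59, [616.0, 451.0, -0.0], [110.0, 187.0]), (0.34, [600.0, -443.0, 5.0], [384.0, 188.0])]
top control_knob [(0.52, [443.0, -29.0, 3.0], [257.0, 238.0])]
```

View pics/top.png

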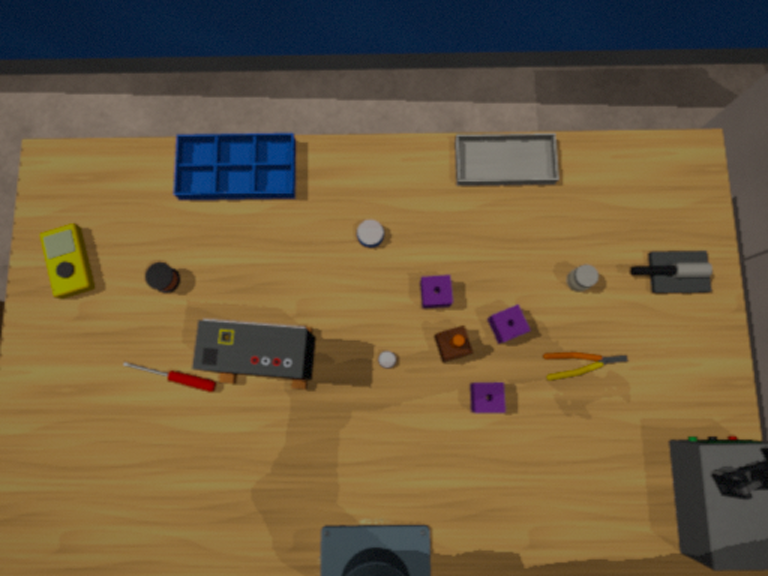

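View pics/side.png

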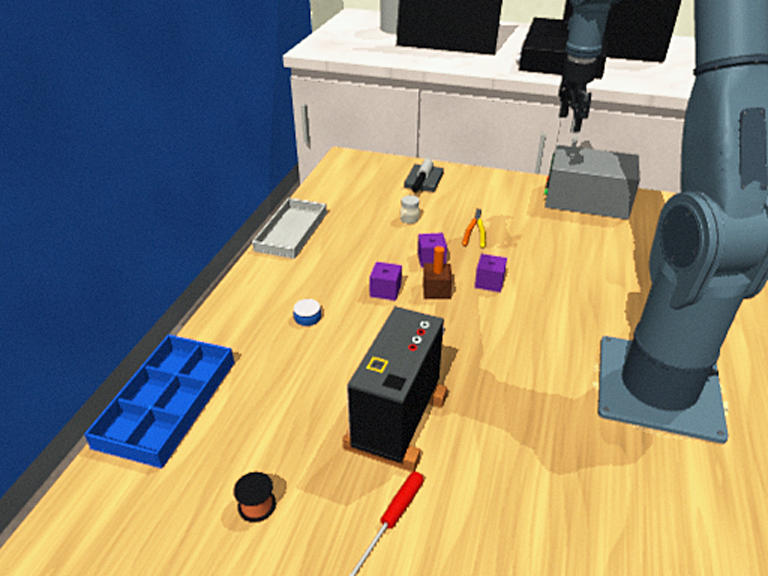

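The dowel stands in the brown block, pixel (302,229) in the top view. The three purple blocks at (290,196), (340,216) and (325,265) are look-alikes with no dowel in them. Other orange items are the pliers' leg at (385,237) and the screwdriver at (127,254). I choose the brown block and will check it in a close crop from the wrist.

```bash
python3 -m crank '{"delta_pos":[[0.5,1,0.1],[0.5,1,0.1],[0.5,1,0.1],[0.5,1,0.1],[0.5,1,0.1],[0.5,1,0.1],[0.5,1,0.1],[0.5,1,0.1]],"angular":[[0,0,0],[0,0,0],[0,0,0],[0,0,0],[0,0,0],[0,0,0],[0,0,0],[0,0,0]]}' 60 30
python3 -m crank '{"delta_pos":[[0.5,1,0],[0.5,1,0],[0.5,1,0],[0.5,1,0],[0.5,1,0],[0.5,1,0],[0.5,1,0],[0,0,0]],"angular":[[0,0,0],[0,0,0],[0,0,0],[0,0,0],[0,0,0],[0,0,0],[0,0,0],[0,0,0]]}'
python3 - <<'E'
from h import *
p=robot.snapshot("wrist"); s=robot.sense(); print(s["tool_pos"],s["eef_rot"],s["contact_force"])
for t in("dowel","dowel_grip","dowel_block"):
    print(t,[(round(d["confidence"],2),w(p,d["point"]).round(1).tolist(),px(p,w(p,d["point"])).round().tolist()) for d in robot.pinpoint(p,t)[:3]])
save(p,"w1.png")
E
```

```text
clock: 1.97
tool_pos: [348.7, -399.5, 251.6]
eef_rot: [0.0, 0.981, 0.195, 0.0]
contact_force: [0.5, 0.2, -0.0]
finger_gap: 60.5
grasp_force: 0.0
clock: 2.63
tool_pos: [438.6, -220.0, 251.6]
eef_rot: [-0.001, 0.98, 0.199, 0.001]
contact_force: [-1.1, 0.1, -0.4]
finger_gap: 60.1
grasp_force: 0.0
[ 437.21095193 -222.86437211  251.58008639] [-2.50075789e-04  9.80314028e-01  1.97443678e-01  5.80842814e-04] [-0.39091207  0.01546883 -0.50831537]
dowel [(0.72, [469.5, -166.8, 6.2], [226.0, 116.0]), (0.36, [433.6, -475.6, 2.9], [441.0, 239.0])]
dowel_grip [(0.89, [469.5, -165.7, 91.0], [216.0, 121.0])]
dowel_block [(0.84, [361.0, -231.4, 6.6], [242.0, 220.0]), (0.69, [513.1, -283.1, 3.4], [334.0, 121.0]), (0.65, [472.5, -165.0, 5.1], [225.0, 113.0])]
```

View pics/w1.png

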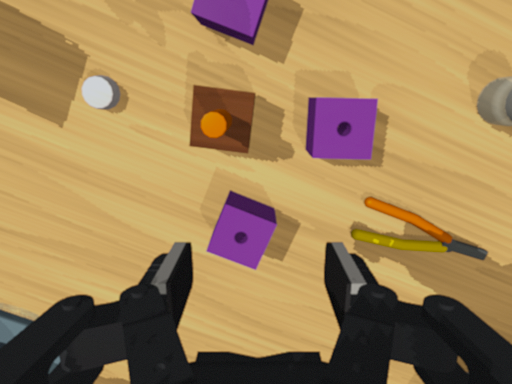

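The wrist crop shows the orange handle at (213,124) on the dark brown block, with purple blocks around it, so the choice holds. I move above it and look once more.

```bash
python3 -m crank '{"delta_pos":[[0.45,0.8,-0.6],[0.45,0.8,-0.6],[0.44,0.8,-0.6],[0,0,0],[0,0,0],[0,0,0]],"angular":[[0,0,0],[0,0,0],[0,0,0],[0,0,0],[0,0,0],[0,0,0]]}'
cat > look.py <<'E'
from h import *
import sys
def orange(p):
    hsv=cv2.cvtColor(p["image"],cv2.COLOR_RGB2HSV); return cv2.inRange(hsv,(8,180,120),(20,255,255))
if __name__=="__main__":
    p=robot.snapshot("wrist"); s=robot.sense(); print(s["tool_pos"].round(1),s["eef_rot"].round(4),s["contact_force"].round(1))
    for t in sys.argv[2:]:
        print(t,[(round(d["confidence"],2),w(p,d["point"]).round(1).tolist(),px(p,w(p,d["point"])).round().tolist()) for d in robot.pinpoint(p,t)[:3]])
    n,l,st,c=cv2.connectedComponentsWithStats(orange(p))
    for i in range(1,n):
        if st[i,4]>60: print(st[i],c[i].round(1),ray(p,c[i],116).round(1))
    save(p,sys.argv[1])
E
python3 look.py w2.png dowel_grip dowel dowel_block
```

```text
clock: 3.33
tool_pos: [468.7, -167.5, 206.5]
eef_rot: [0.0, 0.981, 0.194, -0.0]
contact_force: [0.2, -0.8, 0.1]
finger_gap: 59.9
grasp_force: 0.0
[ 468.8 -167.7  206.7] [5.000e-04 9.811e-01 1.933e-01 0.000e+00] [ 0.2 -0.2  0.2]
dowel_grip [(0.72, [470.4, -165.5, 89.6], [257.0, 185.0])]
dowel [(0.95, [472.6, -167.2, 8.9], [259.0, 163.0])]
dowel_block [(0.98, [363.4, -233.5, -0.2], [276.0, 268.0]), (0.96, [509.4, -283.5, 2.0], [373.0, 171.0]), (0.7, [582.9, -132.2, 0.8], [269.0, 44.0])]
[242 166  31  44 993] [255.8 189.4] [ 473.4 -163.8  116. ]
[ 408  247   92   48 1135] [453.3 269.3] [ 471.7 -331.8  116. ]
```

View pics/w2.png

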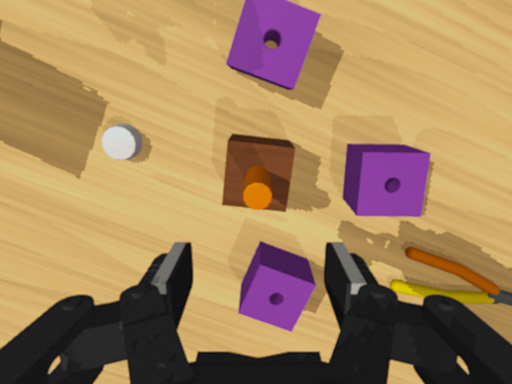

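The handle's top disc is at (257,196), centred between the fingers.

```bash
python3 - <<'E'
from h import *
p=robot.snapshot("wrist"); print(ray(p,(257,196),116),ray(p,(258,163),6))
# block via mask
for d in robot.masks_of(p,"dowel_block")[:5]:
    m=d["mask"].astype(np.uint8); v,u=np.nonzero(m); print(round(d["confidence"],2),u.min(),u.max(),v.min(),v.max())
E
```

```text
[ 469.41997294 -166.17091199  116.        ] [ 472.33859619 -166.03264543    6.        ]
0.79 239 315 241 331
0.78 223 294 134 211
0.66 343 430 144 217
0.58 228 318 0 89
```

```bash
python3 -m crank '{"delta_pos":[[0.04,0.06,-0.9],[0,0,-0.9],[0,0,-0.9],[0,0,-0.9],[0,0,-0.9],[0,0,-0.84],[0,0,0],[0,0,0]],"angular":[[0,0,0],[0,0,0],[0,0,0],[0,0,0],[0,0,0],[0,0,0],[0,0,0],[0,0,0]]}'
python3 -m crank '{"delta_pos":[[0,0,0],[0,0,0],[0,0,0],[0,0,0],[0,0,0],[0,0,0],[0,0,0],[0,0,0]],"angular":[[0,0,0],[0,0,0],[0,0,0],[0,0,0],[0,0,0],[0,0,0],[0,0,0],[0,0,0]]}' 0 40
```

```text
clock: 4.3
tool_pos: [469.6, -164.2, 72.5]
eef_rot: [-0.0, 0.981, 0.195, -0.001]
contact_force: [0.7, 0.3, 0.1]
finger_gap: 60.0
grasp_force: 0.0
clock: 4.97
tool_pos: [471.1, -164.6, 74.0]
eef_rot: [0.001, 0.981, 0.195, 0.001]
contact_force: [-2.2, 0.3, 7.4]
finger_gap: 20.9
grasp_force: 39.2
```

```bash
python3 -m crank '{"delta_pos":[[0,0,0.4],[0,0,0.6],[0,0,1],[0,0,1],[0,0,1],[0,0,1],[0,0,1],[0,0,1]],"angular":[[0,0,0],[0,0,0],[0,0,0],[0,0,0],[0,0,0],[0,0,0],[0,0,0],[0,0,0]]}'
python3 -m crank '{"delta_pos":[[0,0,1],[0,0,1],[0,0,0],[0,0,0]],"angular":[[0,0,0],[0,0,0],[0,0,0],[0,0,0]]}'
python3 - <<'E'
from h import *
ps=[robot.snapshot(n) for n in("side","top","wrist")]; s=robot.sense(); print(s["tool_pos"],s["eef_rot"],s["contact_force"])
for p in ps:
  for t in("dowel","dowel_grip","release_hole","amp","cover_edge"):
    print(t,[(round(d["confidence"],2),w(p,d["point"]).round(1).tolist(),px(p,w(p,d["point"])).round().tolist()) for d in robot.pinpoint(p,t)[:3]])
a=cv2.resize(ps[0]["image"][60:260,180:430],(500,400)); b=cv2.resize(ps[2]["image"],(300,225)); 
out=np.zeros((400,800,3),np.uint8); out[:,:500]=a; out[:225,500:]=b; cv2.imwrite("pics/c.png",out[:,:,::-1])
E
```

```text
clock: 5.63
tool_pos: [469.8, -164.0, 249.8]
eef_rot: [0.0, 0.981, 0.195, 0.0]
contact_force: [0.3, 0.0, -0.7]
finger_gap: 21.1
grasp_force: 39.6
clock: 5.97
tool_pos: [470.7, -164.3, 299.6]
eef_rot: [0.001, 0.981, 0.195, 0.001]
contact_force: [0.3, 0.3, -0.9]
finger_gap: 20.6
grasp_force: 39.6
[ 469.28544247 -163.97924603  296.87029931] [-4.78596779e-04  9.80858399e-01  1.94719571e-01 -9.28186640e-04] [ 0.6329731   0.04665403 -0.76094583]
dowel [(0.47, [469.5, -164.8, 234.4], [295.0, 133.0])]
dowel_grip [(0.57, [468.4, -163.1, 319.6], [297.0, 108.0])]
release_hole [(0.66, [473.3, 264.4, 178.0], [252.0, 243.0]), (0.3, [605.5, -443.0, -1.5], [273.0, 146.0])]
amp [(0.77, [450.6, 219.8, 3.7], [266.0, 279.0])]
cover_edge []
dowel []
dowel_grip [(0.29, [599.8, -440.9, 3.6], [384.0, 188.0]), (0.16, [427.9, -475.9, 3.1], [399.0, 241.0])]
release_hole [(0.65, [471.3, 273.7, 180.9], [148.0, 225.0])]
amp [(0.75, [454.8, 229.2, 2.8], [176.0, 235.0])]
cover_edge [(0.62, [494.2, 198.3, 165.8], [176.0, 217.0]), (0.18, [470.9, 270.7, 181.5], [149.0, 225.0])]
dowel [(0.56, [467.9, -165.5, 231.7], [259.0, 211.0])]
dowel_grip [(0.8, [466.8, -163.0, 312.8], [254.0, 274.0])]
release_hole []
amp [(0.58, [437.2, -28.4, -2.1], [153.0, 134.0])]
cover_edge []
```

View pics/c.png

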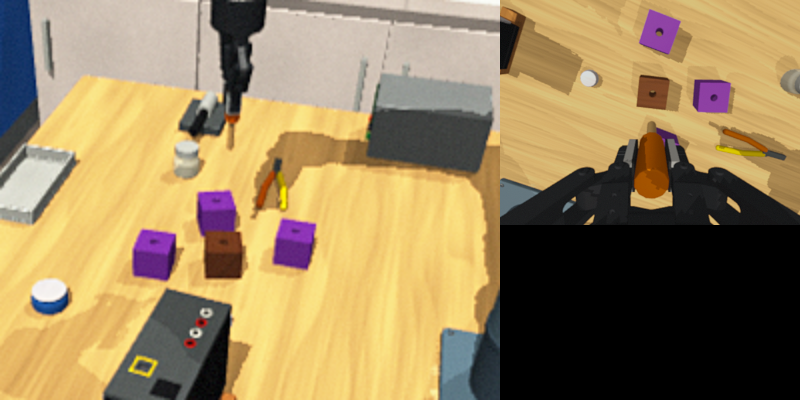

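The dowel hangs upright in the gripper with its tip about 66 mm below the TCP. The brown block, now empty, shows its hole at about (259,159) in the wrist view. On to the amp.

```bash
python3 -m crank '{"delta_pos":[[0,0.6,0],[0,1,0],[0,1,0],[0,1,0],[0,1,0],[0,1,0],[0,1,0],[0,1,0]],"angular":[[0,0,0],[0,0,0],[0,0,0],[0,0,0],[0,0,0],[0,0,0],[0,0,0],[0,0,0]]}'
python3 -m crank '{"delta_pos":[[0,1,0],[0,1,0],[0,1,0],[0,1,0],[0,1,0],[0,1,0],[0,1,0],[0,0.8,0]],"angular":[[0,0,0],[0,0,0],[0,0,0],[0,0,0],[0,0,0],[0,0,0],[0,0,0],[0,0,0]]}'
python3 -m crank '{"delta_pos":[[0,0.5,0],[0,0,0],[0,0,0],[0,0,0]],"angular":[[0,0,0],[0,0,0],[0,0,0],[0,0,0]]}'
python3 - <<'E'
from h import *
p=robot.snapshot("wrist"); s=robot.sense(); print(s["tool_pos"],s["eef_rot"],s["joints"].round(2))
for t in("dowel","dowel_grip","release_hole","amp","cover_edge"):
    print(t,[(round(d["confidence"],2),w(p,d["point"]).round(1).tolist(),px(p,w(p,d["point"])).round().tolist()) for d in robot.pinpoint(p,t)[:3]])
save(p,"w3.png",None,1.5)
y=cv2.inRange(cv2.cvtColor(p["image"],cv2.COLOR_RGB2HSV),(24,120,110),(34,255,255))
v,u=np.nonzero(y); print(u.min(),u.max(),v.min(),v.max())
cs,_=cv2.findContours(y,cv2.RETR_LIST,cv2.CHAIN_APPROX_NONE)
for c in cs:
    if cv2.contourArea(c)>80: r=cv2.minAreaRect(c); print(r, ray(p,r[0],180))
E
```

```text
clock: 7.53
tool_pos: [470.1, 26.9, 298.0]
eef_rot: [0.0, 0.981, 0.195, 0.0]
contact_force: [0.1, -0.4, -1.6]
finger_gap: 21.1
grasp_force: 39.6
clock: 8.2
tool_pos: [469.9, 222.9, 297.9]
eef_rot: [-0.0, 0.981, 0.195, 0.0]
contact_force: [-0.0, -0.4, 0.1]
finger_gap: 21.2
grasp_force: 39.6
clock: 8.53
tool_pos: [470.4, 231.9, 297.6]
eef_rot: [0.0, 0.981, 0.194, -0.0]
contact_force: [0.7, 0.1, -0.9]
finger_gap: 20.9
grasp_force: 39.6
[470.51089923 231.71112584 297.67485217] [ 4.57937360e-04  9.81056021e-01  1.93723647e-01 -1.47502452e-04] [-0.14  0.29 -0.49  1.77  0.15  1.12 -1.86]
dowel [(0.89, [465.8, 228.6, 231.0], [260.0, 215.0]), (0.71, [449.6, 223.6, 5.4], [258.0, 168.0])]
dowel_grip [(0.89, [469.5, 233.5, 311.5], [254.0, 268.0])]
release_hole [(0.64, [476.4, 266.2, 177.8], [221.0, 164.0])]
amp [(0.58, [449.7, 224.2, 3.3], [257.0, 168.0])]
cover_edge [(0.63, [499.3, 199.3, 169.3], [308.0, 167.0])]
198 241 146 188
((219.10003662109375, 167.30001831054688), (26.385601043701172, 25.491174697875977), 26.56505012512207) [473.82846789 266.77199825 180.        ]
((219.30001831054688, 167.40000915527344), (33.98823165893555, 32.64659118652344), 26.56505012512207) [473.81276851 266.59630035 180.        ]
```

View pics/w3.png

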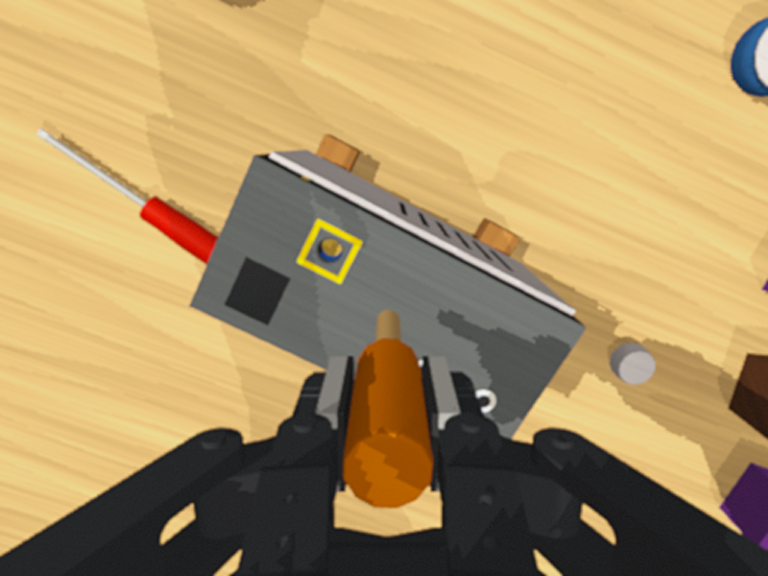

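The yellow frame is at (219,167) with the brass head visible inside. The dowel's tip is at (259,210), and the cover's edge runs from (180,103) to (385,208).

```bash
python3 - <<'E'
from h import *
p=robot.snapshot("wrist")
a=ray(p,(272/1.5,156/1.5),168);b=ray(p,(577/1.5,312/1.5),168);print(a,b,np.arctan2(-(a-b)[0],(a-b)[1]))
for z in(230,234): print(ray(p,(388.5/1.5,314/1.5),z))
print(robot.sense()["tool_pos"])
E
python3 -m crank '{"delta_pos":[[0.1,0.6,-0.2],[0.04,0.6,-0.6],[0,0.2,-0.5],[0,0,0],[0,0,0],[0,0,0]],"angular":[[0,0,0],[0,0,0],[0,0,0],[0,0,0],[0,0,0],[0,0,0]]}'
python3 - <<'E'
from h import *
p=robot.snapshot("wrist"); s=robot.sense(); print(s["tool_pos"],s["eef_rot"])
for t in("dowel","release_hole"):
    print(t,[(round(d["confidence"],2),w(p,d["point"]).round(1).tolist(),px(p,w(p,d["point"])).round().tolist()) for d in robot.pinpoint(p,t)[:3]])
save(p,"w4.png",(190,130,330,235),5.5)
y=cv2.inRange(cv2.cvtColor(p["image"],cv2.COLOR_RGB2HSV),(24,120,110),(34,255,255))
cs,_=cv2.findContours(y,cv2.RETR_LIST,cv2.CHAIN_APPROX_NONE)
for c in cs:
    if cv2.contourArea(c)>80: r=cv2.minAreaRect(c); print(r, ray(p,r[0],180))
E
```

```text
[507.33164087 313.30404685 168.        ] [491.59360352 122.85210597 168.        ] -0.08244788965183092
[469.03411169 231.43610434 230.        ]
[470.31315351 231.98141397 234.        ]
[470.33769567 232.79167778 297.8767266 ]
clock: 9.38
tool_pos: [474.0, 267.4, 265.5]
eef_rot: [0.0, 0.981, 0.194, -0.0]
contact_force: [0.3, -0.9, 0.1]
finger_gap: 20.9
grasp_force: 39.6
[474.18597481 267.47555056 265.84625419] [1.82309950e-04 9.80976664e-01 1.94125332e-01 3.25792281e-04]
dowel [(0.86, [471.2, 266.4, 198.7], [258.0, 212.0])]
release_hole [(0.96, [478.0, 266.6, 175.8], [261.0, 193.0])]
((258.8568115234375, 199.83399963378906), (37.1795654296875, 36.927711486816406), 28.1785888671875) [473.58628489 266.64501588 180.        ]
```

View pics/w4.png

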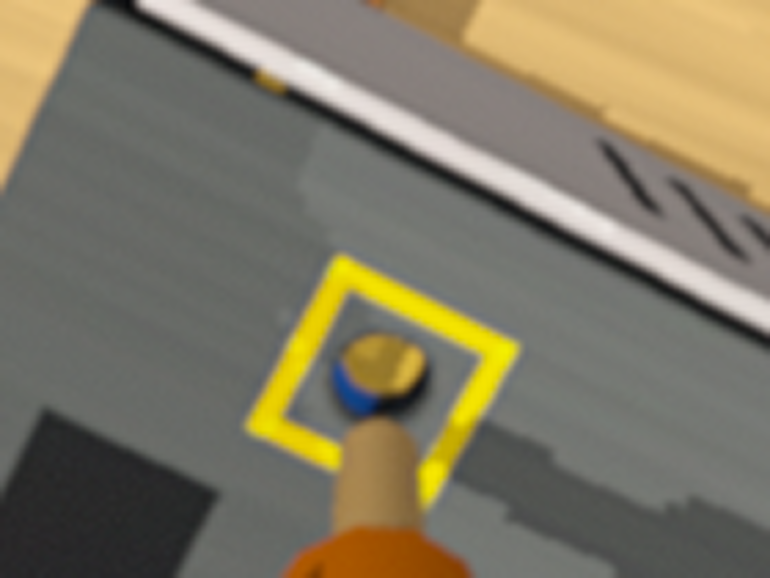

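The tip is at about (258.7,211) and the hole centre about (259.5,199). I lower to just above the panel, where parallax no longer matters, and compare again.

```bash
python3 -m crank '{"delta_pos":[[0.06,-0.03,-0.28],[0,0,-0.28],[0,0,0],[0,0,0],[0,0,0]],"angular":[[0,0,0],[0,0,0],[0,0,0],[0,0,0],[0,0,0]]}'
python3 - <<'E'
from h import *
p=robot.snapshot("wrist"); q=robot.snapshot("side"); s=robot.sense(); print(s["tool_pos"],s["contact_force"])
for im,pp in(("w",p),("s",q)):
  for t in("dowel","dowel_grip","release_hole"):
    print(im,t,[(round(d["confidence"],2),w(pp,d["point"]).round(1).tolist(),px(pp,w(pp,d["point"])).round(1).tolist()) for d in robot.pinpoint(pp,t)[:1]])
P=s["tool_pos"]
for dz in(66,67,68): print(px(p,P-[0,0,dz]),px(q,P-[0,0,dz]))
print(px(p,(473.8,266.5,180)),px(q,(473.8,266.5,180)))
a=cv2.resize(p["image"][165:235,220:300],(480,420),interpolation=cv2.INTER_CUBIC)
c=px(q,P-[0,0,67]).astype(int); print("side crop origin",c-[20,26]); b=cv2.resize(q["image"][c[1]-26:c[1]+26,c[0]-20:c[0]+20],(320,416),interpolation=cv2.INTER_CUBIC)
o=np.zeros((420,800,3),np.uint8);o[:,:480]=a;o[:416,480:]=b;cv2.imwrite("pics/d.png",o[:,:,::-1])
E
```

```text
clock: 9.95
tool_pos: [475.1, 267.5, 251.2]
eef_rot: [0.0, 0.981, 0.195, -0.0]
contact_force: [0.4, 1.4, -0.3]
finger_gap: 21.1
grasp_force: 39.6
[475.26537014 267.67365557 251.45036953] [ 0.00624836  0.48241755 -0.64642087]
w dowel [(0.8, [471.3, 264.8, 185.3], [259.8, 214.3])]
w dowel_grip [(0.88, [474.7, 268.3, 267.7], [256.5, 271.0])]
w release_hole [(0.74, [474.7, 268.7, 177.2], [256.4, 204.0])]
s dowel [(0.58, [471.0, 268.7, 185.1], [252.8, 241.9])]
s dowel_grip [(0.38, [471.8, 265.1, 271.9], [252.8, 212.8])]
s release_hole [(0.78, [476.2, 265.8, 178.1], [251.1, 242.7])]
[258.05094772 207.67687533] [251.18825105 241.13874312]
[258.04902616 207.18881977] [251.19058852 241.44323166]
[258.04712112 206.70496092] [251.19292305 241.74733643]
[258.81682402 207.58629297] [251.94375328 242.58033423]
side crop origin [231 215]
```

View pics/d.png

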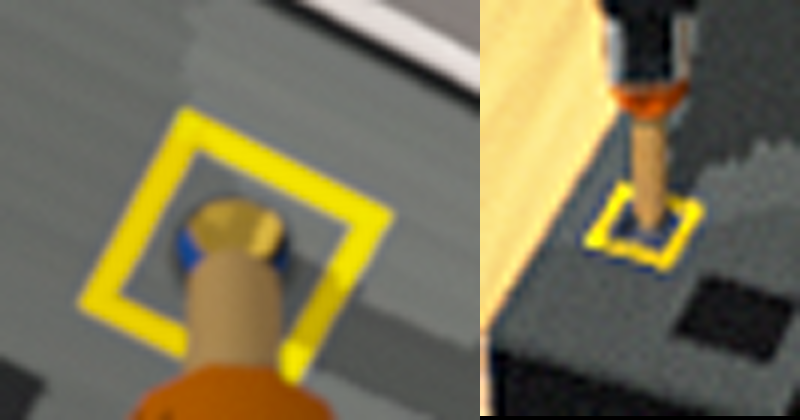

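In the wrist view (crop scale 6, origin (220,165)) the hole centre is at (259.2,207.7) and the tip is about 1 mm short of it. The side view agrees. I nudge it by about 1 mm and go in with small steps, watching the force.

```bash
python3 -m crank '{"delta_pos":[[0.04,0.02,-0.1],[0,0,-0.1],[0,0,-0.1],[0,0,-0.06],[0,0,0],[0,0,0]],"angular":[[0,0,0],[0,0,0],[0,0,0],[0,0,0],[0,0,0],[0,0,0]]}'
python3 -m crank '{"delta_pos":[[0,0,-0.08],[0,0,-0.04],[0,0,0]],"angular":[[0,0,0],[0,0,0],[0,0,0]]}'
```

```text
clock: 10.85
tool_pos: [476.1, 268.0, 242.1]
eef_rot: [0.0, 0.981, 0.195, -0.0]
contact_force: [-0.3, -0.1, -0.3]
finger_gap: 21.0
grasp_force: 39.6
clock: 11.1
tool_pos: [476.1, 267.9, 239.1]
eef_rot: [0.0, 0.981, 0.195, -0.0]
contact_force: [0.2, 0.8, -0.2]
finger_gap: 20.7
grasp_force: 39.6
```

```bash
python3 -m crank '{"delta_pos":[[0,0,-0.08],[0,0,0]],"angular":[[0,0,0],[0,0,0]]}' | egrep 'pos|force'
```

```text
tool_pos: [476.1, 267.9, 237.0]
contact_force: [-0.0, -0.2, -0.9]
grasp_force: 39.6
```

```bash
python3 -m crank '{"delta_pos":[[0,0,-0.08],[0,0,0]],"angular":[[0,0,0],[0,0,0]]}' | egrep 'pos|contact'
python3 -m crank '{"delta_pos":[[0,0,-0.08],[0,0,0]],"angular":[[0,0,0],[0,0,0]]}' | egrep 'pos|contact'
```

```text
tool_pos: [476.1, 267.9, 235.0]
contact_force: [0.5, 0.4, -0.7]
tool_pos: [476.4, 268.2, 233.6]
contact_force: [-1.0, 0.6, 3.0]
```

```bash
python3 -m crank '{"delta_pos":[[0,0,-0.08],[0,0,0]],"angular":[[0,0,0],[0,0,0]]}' | egrep 'pos|contact'
python3 -m crank '{"delta_pos":[[0,0,-0.08],[0,0,0]],"angular":[[0,0,0],[0,0,0]]}' | egrep 'pos|contact'
```

```text
tool_pos: [476.5, 268.3, 231.9]
contact_force: [-1.2, -0.7, 6.0]
tool_pos: [476.6, 268.3, 230.1]
contact_force: [-0.9, -0.6, 7.0]
```

```bash
python3 -m crank '{"delta_pos":[[0,0,-0.08],[0,0,0]],"angular":[[0,0,0],[0,0,0]]}' | egrep 'pos|contact'
python3 -m crank '{"delta_pos":[[0,0,-0.04],[0,0,0]],"angular":[[0,0,0],[0,0,0]]}' | egrep 'pos|contact'
python3 - <<'E'
from h import *
for n in("wrist","top"):
    p=robot.snapshot(n); print(n,[(round(d["confidence"],2),w(p,d["point"]).round(1).tolist()) for d in robot.pinpoint(p,"cover_edge")[:2]])
E
```

```text
tool_pos: [476.5, 268.3, 228.1]
contact_force: [-1.5, -1.0, 9.0]
tool_pos: [476.6, 268.3, 227.2]
contact_force: [-1.4, -0.6, 8.7]
wrist [(0.71, [526.3, 198.2, 168.4])]
top [(0.62, [533.9, 193.9, 162.2])]
```

```bash
python3 -m crank '{"delta_pos":[[0,0,0],[0,0,0],[0,0,0],[0,0,0]],"angular":[[0,0,0],[0,0,0],[0,0,0],[0,0,0]]}' | egrep 'pos|contact'
python3 - <<'E'
from h import *
for n in("wrist","top"):
    p=robot.snapshot(n); print(n,[(round(d["confidence"],2),w(p,d["point"]).round(1).tolist()) for d in robot.pinpoint(p,"cover_edge")[:2]])
E
```

```text
tool_pos: [476.6, 268.3, 227.3]
contact_force: [-1.3, -2.1, 8.8]
wrist []
top [(0.67, [544.5, 193.3, 158.5]), (0.51, [456.6, 224.6, 0.8])]
```

The top view puts the cover edge at (544,193,158), up from (494,198,166), which matches an ajar angle of about 0.4. I withdraw and return to the block.

```bash
python3 -m crank '{"delta_pos":[[0,0,0.2],[0,0,0.4],[0,0,0.6],[0,0,0.8],[0,0,0.8],[0,0,0.2],[0,-0.6,0],[0,-1,0]],"angular":[[0,0,0],[0,0,0],[0,0,0],[0,0,0],[0,0,0],[0,0,0],[0,0,0],[0,0,0]]}' | egrep 'pos|contact'
python3 -m crank '{"delta_pos":[[-0.13,-1,0],[-0.13,-1,0],[0,-1,0],[0,-1,0],[0,-1,0],[0,-1,0],[0,-1,0],[0,-1,0]],"angular":[[0,0,0],[0,0,0],[0,0,0],[0,0,0],[0,0,0],[0,0,0],[0,0,0],[0,0,0]]}' | egrep 'pos|contact'
python3 -m crank '{"delta_pos":[[0,-1,0],[0,-1,0],[0,-1,0],[0,-1,0],[0,-1,0],[0,-1,0],[0,-1,0],[0,-0.6,0]],"angular":[[0,0,0],[0,0,0],[0,0,0],[0,0,0],[0,0,0],[0,0,0],[0,0,0],[0,0,0]]}' | egrep 'pos|contact'
python3 -m crank '{"delta_pos":[[0,-0.1,0],[0,0,-0.5],[0,0,-0.8],[0,0,-0.8],[0,0,-0.8],[0,0,-0.8],[0,0,0],[0,0,0]],"angular":[[0,0,0],[0,0,0],[0,0,0],[0,0,0],[0,0,0],[0,0,0],[0,0,0],[0,0,0]]}'
```

```text
tool_pos: [475.6, 230.4, 301.5]
contact_force: [1.1, 0.1, -1.0]
tool_pos: [469.2, 26.7, 300.8]
contact_force: [0.3, 0.1, -0.8]
tool_pos: [468.9, -165.0, 300.7]
contact_force: [0.4, -1.4, -1.0]
clock: 15.67
tool_pos: [469.0, -163.3, 208.2]
eef_rot: [-0.001, 0.981, 0.195, -0.001]
contact_force: [0.0, 0.0, 0.3]
finger_gap: 21.0
grasp_force: 39.7
```

```bash
python3 -m crank '{"delta_pos":[[0.03,-0.02,-0.8],[0,0,-0.8],[0,0,-0.8],[0,0,-0.6],[0,0,0],[0,0,0],[0,0,0]],"angular":[[0,0,0],[0,0,0],[0,0,0],[0,0,0],[0,0,0],[0,0,0],[0,0,0]]}' | egrep 'pos|contact'
python3 - <<'E'
from h import *
p=robot.snapshot("wrist"); q=robot.snapshot("side")
s=robot.sense();P=s["tool_pos"]; print(P,px(p,P-[0,0,67]),px(p,[*P[:2],56]))
a=cv2.resize(p["image"][140:260,200:320],(480,480),interpolation=cv2.INTER_CUBIC)
c=px(q,P-[0,0,67]).astype(int); b=cv2.resize(q["image"][c[1]-24:c[1]+24,c[0]-16:c[0]+16],(320,480),interpolation=cv2.INTER_CUBIC)
cv2.imwrite("pics/e.png",np.hstack([a,b])[:,:,::-1])
E
```

```text
tool_pos: [471.8, -165.1, 135.4]
contact_force: [-0.2, 0.7, 0.3]
[ 471.61977877 -165.23782496  135.35300144] [258.16117245 207.77294152] [258.10469425 202.097077  ]
```

View pics/e.png

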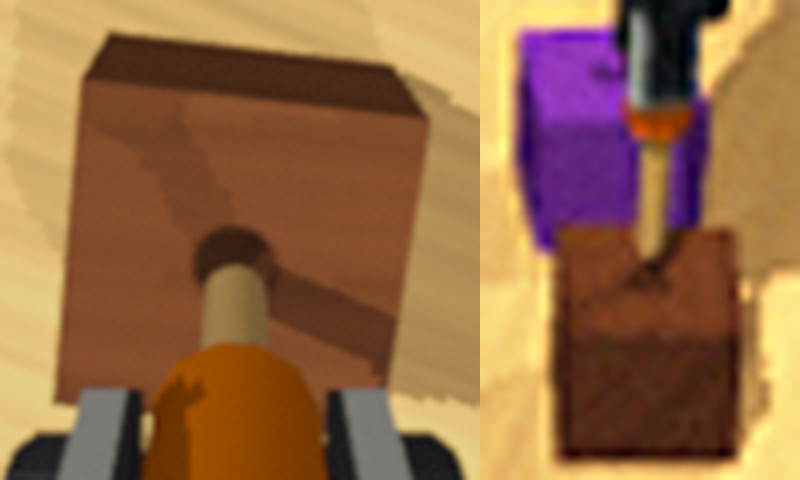

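The hole centre is at (234,266) in the crop. The tip, corrected for its height, lands within 1 mm of it, so I go in.

```bash
python3 -m crank '{"delta_pos":[[0,0,-0.3],[0,0,-0.3],[0,0,-0.3],[0,0,-0.1],[0,0,0],[0,0,0]],"angular":[[0,0,0],[0,0,0],[0,0,0],[0,0,0],[0,0,0],[0,0,0]]}' | egrep 'pos|contact'
```

```text
tool_pos: [470.2, -164.9, 108.4]
contact_force: [-0.1, 0.3, -0.3]
```

```bash
python3 -m crank '{"delta_pos":[[0,0,-0.3],[0,0,-0.3],[0,0,-0.3],[0,0,-0.2],[0,0,0],[0,0,0]],"angular":[[0,0,0],[0,0,0],[0,0,0],[0,0,0],[0,0,0],[0,0,0]]}' | egrep 'pos|contact'
python3 -m crank '{"delta_pos":[[0,0,-0.12],[0,0,0],[0,0,0]],"angular":[[0,0,0],[0,0,0],[0,0,0]]}' | egrep 'pos|contact'
python3 -m crank '{"delta_pos":[[0,0,-0.08],[0,0,0],[0,0,0]],"angular":[[0,0,0],[0,0,0],[0,0,0]]}' | egrep 'pos|contact'
```

```text
tool_pos: [470.1, -164.9, 80.8]
contact_force: [0.3, -0.2, -0.4]
tool_pos: [470.4, -165.0, 78.3]
contact_force: [-0.3, 0.3, 0.3]
tool_pos: [470.4, -165.0, 76.3]
contact_force: [0.8, -0.3, -0.3]
```

```bash
python3 -m crank '{"delta_pos":[[0,0,-0.06],[0,0,0],[0,0,0]],"angular":[[0,0,0],[0,0,0],[0,0,0]]}' | egrep 'pos|contact'
python3 -m crank '{"delta_pos":[[0,0,-0.06],[0,0,0],[0,0,0]],"angular":[[0,0,0],[0,0,0],[0,0,0]]}' | egrep 'pos|contact'
```

```text
tool_pos: [470.4, -165.0, 74.7]
contact_force: [0.2, 0.7, -1.4]
tool_pos: [470.7, -165.1, 74.0]
contact_force: [-2.0, 0.2, 9.4]
```

```bash
python3 -m crank '{"delta_pos":[[0,0,0.02],[0,0,0],[0,0,0],[0,0,0],[0,0,0]],"angular":[[0,0,0],[0,0,0],[0,0,0],[0,0,0],[0,0,0]]}' 60
python3 -m crank '{"delta_pos":[[0,0,0.4],[0,0,0.8],[0,0,1],[0,0,1],[0,0,1],[0,0,1],[0,0,1],[0,0,0.6]],"angular":[[0,0,0],[0,0,0],[0,0,0],[0,0,0],[0,0,0],[0,0,0],[0,0,0],[0,0,0]]}' | egrep 'pos|contact'
python3 - <<'E'
from h import *
for n in("wrist","side","top"):
    p=robot.snapshot(n)
    for t in("dowel_grip","dowel","cover_edge","amp","release_hole"): print(n,t,[(round(d["confidence"],2),w(p,d["point"]).round(1).tolist()) for d in robot.pinpoint(p,t)[:2]])
E
```

```text
clock: 18.77
tool_pos: [470.4, -165.0, 73.7]
eef_rot: [-0.0, 0.981, 0.195, -0.0]
contact_force: [-0.9, -0.2, -0.6]
finger_gap: 59.9
grasp_force: 0.0
tool_pos: [471.3, -165.2, 247.2]
contact_force: [0.9, -1.2, -0.4]
wrist dowel_grip [(0.64, [468.8, -162.5, 88.6])]
wrist dowel [(0.95, [465.8, -167.4, 7.0])]
wrist cover_edge []
wrist amp []
wrist release_hole []
side dowel_grip [(0.4, [469.5, -163.8, 94.3])]
side dowel [(0.53, [467.6, -164.6, 8.3])]
side cover_edge [(0.67, [546.1, 195.8, 154.1]), (0.43, [476.5, 267.4, 178.5])]
side amp [(0.58, [451.8, 220.9, 3.3])]
side release_hole [(0.75, [474.3, 264.1, 179.7]), (0.3, [623.3, 445.7, 2.1])]
top dowel_grip []
top dowel []
top cover_edge [(0.65, [545.7, 192.7, 157.5])]
top amp [(0.71, [456.6, 229.4, 1.6])]
top release_hole [(0.7, [474.4, 268.3, 181.4])]
```

The dowel stands fully down again. Next is the cover: go above the gap at amp (65,-15), about world (516,203), with the fingers shut and the tool turned -27° to line up with the amp.

```bash
python3 -m crank '{"delta_pos":[[0.1,0.6,0.2],[0.1,1,0],[0.1,1,0],[0.1,1,0],[0.1,1,0],[0.1,1,0],[0.1,1,0],[0.1,1,0]],"angular":[[0,0,-0.3],[0,0,-0.3],[0,0,-0.3],[0,0,-0.3],[0,0,-0.3],[0,0,-0.3],[0,0,-0.3],[0,0,-0.3]]}' 0 20 | egrep 'pos|contact'
python3 -m crank '{"delta_pos":[[0.2,1,0],[0.2,1,0],[0.2,1,0],[0.1,1,0],[0.1,1,0],[0.1,1,0],[0.1,1,0],[0.0,0.1,0]],"angular":[[0,0,-0.3],[0,0,-0.3],[0,0,-0.3],[0,0,-0.3],[0,0,-0.3],[0,0,-0.3],[0,0,-0.3],[0,0,0]]}' | egrep 'pos|contact'
python3 -m crank '{"delta_pos":[[0,0,0],[0,0,0],[0,0,0],[0,0,0]],"angular":[[0,0,0],[0,0,0],[0,0,0],[0,0,0]]}'
python3 - <<'E'
from h import *
p=robot.snapshot("wrist");s=robot.sense();P=s["tool_pos"];print(P,s["joints"].round(2))
print([(round(d["confidence"],2),w(p,d["point"]).round(1).tolist()) for d in robot.pinpoint(p,"cover_edge")[:2]])
O=np.array([452.9,223.1]);X=np.array([.9966,-.082]);Y=np.array([.082,.9966]);print((P[:2]-O)@X,(P[:2]-O)@Y)
im=np.ascontiguousarray(p["image"][:,:,::-1])
def W(x,y,z): return [*(O+x*X+y*Y),z]
for q,c in((W(94,-95,158),(0,0,255)),(W(94,95,158),(0,0,255)),(W(45,-100,180),(0,255,0)),(W(45,100,180),(0,255,0)),(W(65,-15,140),(255,0,255))):
    cv2.circle(im,tuple(int(v) for v in px(p,q).round()),3,c,1)
cv2.imwrite("pics/f.png",im)
E
```

```text
tool_pos: [490.5, 26.2, 248.9]
contact_force: [0.1, -0.1, -0.6]
tool_pos: [514.8, 208.3, 249.0]
contact_force: [-0.4, 1.5, 0.2]
clock: 22.0
tool_pos: [515.7, 200.9, 248.8]
eef_rot: [0.0, 0.999, -0.041, -0.0]
contact_force: [0.5, 0.0, -0.3]
finger_gap: 0.6
grasp_force: 0.0
[515.67655624 201.11404924 248.81438507] [-0.19  0.38 -0.34  1.76  0.14  1.03 -2.23]
[(0.76, [545.3, 196.7, 159.4])]
64.36596391445036 -16.763520911621136
```

View pics/f.png

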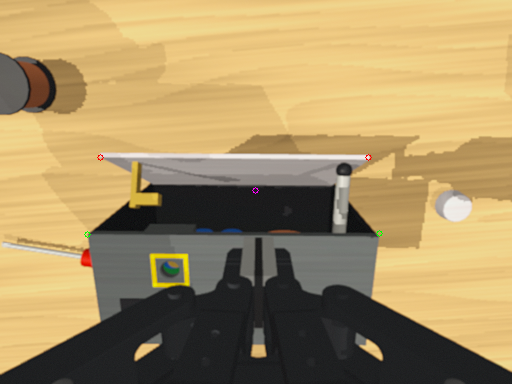

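The overlay fits: cover edge corners at (100,157) and (368,157), panel edge at (88,235) and (378,234). The popper at (342,200) and the lug at (140,190) are both clear of the target at (255,190). I descend into the gap.

```bash
python3 -m crank '{"delta_pos":[[0,0,-0.8],[0,0,-0.9],[0,0,-0.8],[0,0,-0.6],[0,0,-0.6],[0,0,-0.5],[0,0,0],[0,0,0]],"angular":[[0,0,0],[0,0,0],[0,0,0],[0,0,0],[0,0,0],[0,0,0],[0,0,0],[0,0,0]]}' | egrep 'clock|pos|contact'
python3 - <<'E'
import numpy as np
# push path: finger (half width 11) outer-lower corner on the cover's inner face at radius r
for phi in np.arange(.4,1.56,.1):
    r=95
    x=47+r*np.sin(phi)-1.5*np.cos(phi); z=47+r*np.cos(phi)+1.5*np.sin(phi)
    print(round(phi,2),"corner",round(x),round(z),"tcp x",round(x-11))
E
```

```text
clock: 22.77
tool_pos: [515.2, 202.0, 143.6]
contact_force: [0.5, 0.1, 0.5]
0.4 corner 83 135 tcp x 72
0.5 corner 91 131 tcp x 80
0.6 corner 99 126 tcp x 88
0.7 corner 107 121 tcp x 96
0.8 corner 114 114 tcp x 103
0.9 corner 120 107 tcp x 109
1.0 corner 126 100 tcp x 115
1.1 corner 131 91 tcp x 120
1.2 corner 135 83 tcp x 124
1.3 corner 138 74 tcp x 127
1.4 corner 140 65 tcp x 129
1.5 corner 142 55 tcp x 131
```

```bash
python3 -m crank '{"delta_pos":[[0.2,-0.02,-0.16],[0.22,-0.02,-0.16],[0.22,-0.02,-0.18],[0.2,-0.02,-0.15],[0.2,-0.02,-0.15],[0.2,-0.02,-0.15],[0,0,0],[0,0,0]],"angular":[[0,0,0],[0,0,0],[0,0,0],[0,0,0],[0,0,0],[0,0,0],[0,0,0],[0,0,0]]}' | egrep 'clock|pos|contact'
python3 -m crank '{"delta_pos":[[0.18,-0.02,-0.2],[0.18,-0.02,-0.2],[0.16,-0.02,-0.2],[0.16,-0.02,-0.2],[0.14,-0.01,-0.2],[0.14,-0.01,-0.2],[0,0,0],[0,0,0]],"angular":[[0,0,0],[0,0,0],[0,0,0],[0,0,0],[0,0,0],[0,0,0],[0,0,0],[0,0,0]]}' | egrep 'clock|pos|contact'
```

```text
clock: 23.43
tool_pos: [546.5, 199.1, 119.5]
contact_force: [-0.0, -0.2, -0.5]
clock: 24.1
tool_pos: [569.9, 196.4, 89.1]
contact_force: [-0.3, -0.5, 0.3]
```

```bash
python3 -m crank '{"delta_pos":[[0.08,0,-0.2],[0.08,0,-0.2],[0.06,0,-0.2],[0.06,0,-0.2],[0.06,0,-0.2],[0.06,0,-0.2],[0,0,0],[0,0,0]],"angular":[[0,0,0],[0,0,0],[0,0,0],[0,0,0],[0,0,0],[0,0,0],[0,0,0],[0,0,0]]}' | egrep 'clock|pos|contact'
python3 -m crank '{"delta_pos":[[0.04,0,-0.12],[0,0,-0.08],[0,0,0],[0,0,0]],"angular":[[0,0,0],[0,0,0],[0,0,0],[0,0,0]]}' | egrep 'clock|pos|contact'
python3 - <<'E'
from h import *
for n in("side","top","wrist"):
    p=robot.snapshot(n); print(n,[(round(d["confidence"],2),w(p,d["point"]).round(1).tolist()) for d in robot.pinpoint(p,"cover_edge")[:2]])
E
```

```text
clock: 24.77
tool_pos: [580.2, 197.4, 59.5]
contact_force: [0.2, 0.3, -0.0]
clock: 25.1
tool_pos: [581.6, 197.3, 55.2]
contact_force: [-0.6, -1.0, 0.7]
side [(0.92, [617.0, 186.0, 54.9])]
top [(0.53, [618.8, 187.8, 57.4])]
wrist [(0.95, [618.3, 189.2, 58.2])]
```

```bash
python3 -m crank '{"delta_pos":[[0,0,-0.06],[0,0,0],[0,0,0]],"angular":[[0,0,0],[0,0,0],[0,0,0]]}' | egrep 'pos|contact'
python3 -m crank '{"delta_pos":[[0,0,-0.06],[0,0,0],[0,0,0]],"angular":[[0,0,0],[0,0,0],[0,0,0]]}' | egrep 'pos|contact'
```

```text
tool_pos: [581.6, 197.1, 54.7]
contact_force: [-3.1, -1.7, 11.9]
tool_pos: [581.7, 197.2, 54.4]
contact_force: [-6.3, -3.0, 21.4]
```

The cover is at its stop. I back off straight up, clear of everything, and check.

```bash
python3 -m crank '{"delta_pos":[[0,0,0.4],[0,0,0.6],[0,0,1],[0,0,1],[0,0,1],[0,0,1],[0,0,1],[0,0,1]],"angular":[[0,0,0],[0,0,0],[0,0,0],[0,0,0],[0,0,0],[0,0,0],[0,0,0],[0,0,0]]}' | egrep 'clock|pos|contact'
python3 -m crank '{"delta_pos":[[0.3,-0.5,0.5],[0,0,0],[0,0,0],[0,0,0],[0,0,0],[0,0,0]],"angular":[[0,0,0],[0,0,0],[0,0,0],[0,0,0],[0,0,0],[0,0,0]]}' | egrep 'clock|pos|contact'
python3 - <<'E'
from h import *
for n in("side","top","wrist"):
    p=robot.snapshot(n)
    for t in("cover_edge","dowel","dowel_grip","wire_spool","screw_jar","flux_tin","screwdriver","pliers","control_knob"): print(n,t,[(round(d["confidence"],2),w(p,d["point"]).round(1).tolist()) for d in robot.pinpoint(p,t)[:1]])
    if n=="side": save(p,"g.png",None,1.5)
E
```

```text
clock: 26.57
tool_pos: [581.1, 196.7, 228.2]
contact_force: [-0.4, 0.5, 0.1]
clock: 27.07
tool_pos: [587.9, 184.9, 238.2]
contact_force: [-0.5, 0.4, -0.4]
side cover_edge [(0.83, [615.6, 186.0, 53.9])]
side dowel [(0.49, [469.0, -167.4, 5.0])]
side dowel_grip [(0.57, [468.1, -164.7, 93.9])]
side wire_spool [(0.57, [621.1, 445.7, -0.2])]
side screw_jar [(0.71, [604.4, -445.3, -5.6])]
side flux_tin [(0.71, [718.9, 4.2, 2.0])]
side screwdriver [(0.57, [413.9, 426.8, 0.7])]
side pliers [(0.67, [432.7, -480.5, 3.2])]
side control_knob [(0.25, [468.7, -164.6, 5.6])]
top cover_edge [(0.58, [618.9, 183.1, 57.9])]
top dowel [(0.58, [465.8, -167.3, 6.2])]
top dowel_grip [(0.37, [468.4, -167.6, 92.7])]
top wire_spool [(0.75, [621.1, 450.6, -1.2])]
top screw_jar [(0.58, [601.9, -445.0, 6.7])]
top flux_tin [(0.75, [711.2, 4.3, -1.5])]
top screwdriver [(0.89, [414.3, 427.7, -0.1])]
top pliers [(0.61, [431.7, -478.0, 4.1])]
top control_knob [(0.62, [440.3, -27.7, 5.3])]
wrist cover_edge [(0.64, [618.4, 189.2, 57.3])]
wrist dowel []
wrist dowel_grip []
wrist wire_spool [(0.67, [618.8, 441.5, 1.8])]
wrist screw_jar []
wrist flux_tin [(0.84, [714.6, 2.1, 5.1])]
wrist screwdriver [(0.87, [410.3, 430.8, 3.1])]
wrist pliers []
wrist control_knob [(0.65, [437.7, -28.4, -2.3])]
```

View pics/g.png

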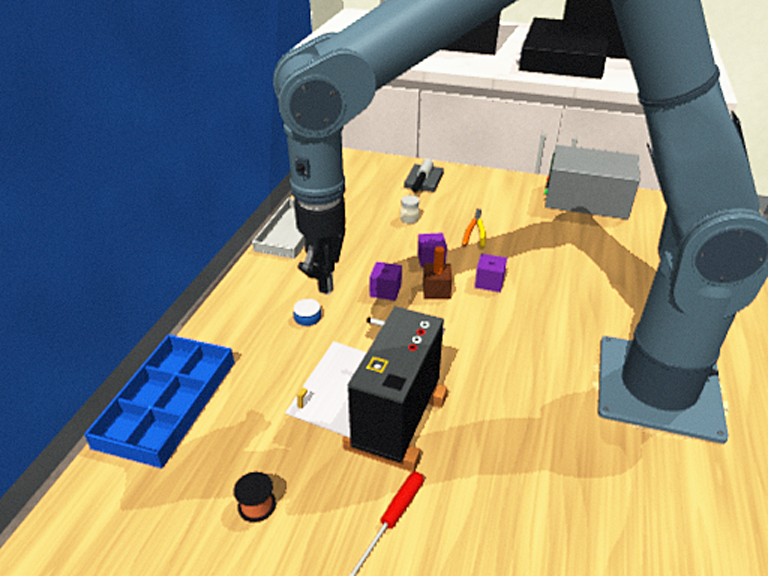

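The picture shows the cover lying level at about (340,390), the dowel upright and fully down in the brown block at (438,270), and everything else where it was. I hand the job in.

```bash
python3 -c "
from plant import robot; print(robot.sign_off())"
```

```text
the job is handed in; nothing more can be done
None
```

The job is handed in at about 27 s: the catch released, the dowel is fully down in its brown block, the cover is folded out to its stop, and nothing else was seen to move. The hardest push was about 21 N, at the cover's stop; the catch took about 9 N.

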